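# Stop the honing motor and take its bearing temperature

## Task

Before the carver checks the honing motor, push the red mushroom stop button all the way in; only then take the yellow thermometer from its wooden rest and point its lens squarely at the middle of the black sticker on the motor, about 8 cm away, holding it still there for a good three seconds without touching the motor. Then lay the thermometer back on its rest the way it was, with the stop button still in, and leave the other things on the bench where they are.

Things in the scene. Friction and masses are not known exactly. Their poses are not given: they have to be found in the camera images.
- stop_box: Yellow box, 90 x 90 mm and 60 mm high, fixed to the bench, with the red mushroom stop button on top. Origin: centre of its underside on the bench, z up. It and the rest may change sides of the bench.
- stop (a joint): Travel of the red mushroom button, straight down: 0 = out, 0.008 m = fully in. About 3 to 4 N pushes it; it stays in once pushed.
- stop_top (a point): Centre of the flat top (30 mm across) of the red mushroom head (42 mm across); 88 mm above the bench when out, 80 mm when fully in.
- rest: Wooden rest fixed to the bench: base 160 (x) x 80 x 10 mm with two upright saddles 14 mm thick at x = -42 and +42 mm; saddle floors 60 mm above the bench, leaning cheeks rise 22 mm more, 48 mm apart at the floor, 57 at the top. Between the saddles 70 mm are free for fingers. Origin: centre of its underside, z up; the thermometer lies along x, head to +x.
- thermometer: Infrared thermometer, 0.13 to 0.27 kg: yellow handle bar 130 (x) x 32 (y) x 30 mm (z), grey-green screen on top at the rear; at its +x end a black round head (34 mm across, 50 long) bent 45 degrees down. Origin: centre of the handle's underside; x to the head, z up. Balance point 18 mm ahead. Starts with its origin 60 mm above the rest's, within 6 mm sideways.
- lens: The red lens at the end of the thermometer's black head, rigidly part of it. Origin: centre of the lens face, at (105.4, 0, -18.4) mm in the thermometer's frame; its x axis is the line of sight, 45 degrees below the handle's x axis; y is the thermometer's y.
- motor: Green honing motor fixed to the bench: axle along y, 135 mm up; barrel 130 mm across, 190 long; wheels 136 mm across centred at y = -145 and +145 mm, guards up to 216 mm above the bench. A round aluminium boss, 56 mm across, sticks out of the barrel on its -x side (towards the robot), 45 degrees upwards. Origin: on the bench under the middle of the axle, z up.
- sticker: Round matt black measuring sticker, 40 mm across, with a yellow rim, on the flat end of the motor's boss. Origin: its centre, 193 mm above the bench; its z axis points straight out of it (45 degrees up, away from the motor), its y axis is level (the motor's y).
- mallet: Wooden carver's mallet standing on its head, 100 mm across, 240 mm high. Bystander.
- chisel: Chisel lying on the bench, 210 mm long, 24 mm high. Bystander; origin at the ferrule.
- spoon_blank: Pale wooden spoon blank lying flat, 180 mm long, 20 mm high. Bystander; origin in the neck.
- cork_block: Cork sanding block, 100 x 60 x 35 mm. Bystander.
- bowl: Dark wooden bowl, 120 mm across, 50 mm high. Bystander.
Mind the look-alikes: they are no part of the job. Leave any turquoise look-alike of the stop_box alone.

How it is judged:
On the way, in this order (a step that is already met when the one before it is completed fails the run):
1. the stop button is in (over 6.5 of its 8 mm) while the thermometer still lies on its rest (moved under 15 mm) (value of joint stop above 0.0065 m and distance of thermometer from where it was at the start of the episode below 0.015 m), for 0.2 s.
2. for 2 s, stop still in: line of sight within 15 mm of the sticker's centre each way, lens 50 to 115 mm from it, within 20 degrees of square, slower than 30 mm/s (y of sticker in the frame of lens between -0.015 and 0.015 m and z of sticker in the frame of lens between -0.015 and 0.015 m and x of sticker in the frame of lens between 0.05 and 0.115 m and angle between the x axis of lens and the z axis of sticker, either way round below 0.35 rad and linear speed of thermometer below 0.03 m/s and value of joint stop above 0.0065 m), for 2 s.
At the end, for the whole second after the job is handed in: The stop button is in (more than 6.5 of 8 mm); the thermometer lies still in both saddles of its rest, head to the rest's +x end, its origin within 20 mm along and 12 mm across the rest's origin and 60 mm +- 5 mm above the bench, level within 0.1 rad (value of joint stop above 0.0065 m and x of thermometer in the frame of rest between -0.02 and 0.02 m and y of thermometer in the frame of rest between -0.012 and 0.012 m and z of thermometer in the frame of rest between 0.055 and 0.065 m and x of lens in the frame of rest above 0.05 m and angle between thermometer's own z axis and vertical below 0.1 rad and linear speed of thermometer below 0.01 m/s); the robot touches nothing.
It fails at once if the thermometer touches the motor (contact force between thermometer and motor above 0.5 N).
It fails at once if a bystander is moved more than 30 mm (distance of any of mallet, chisel, spoon_blank, cork_block, bowl from where it was at the start of the episode above 0.03 m).
It also fails if it takes over 64 s, if anything falls off the work surface, if the arm or the gripper's body presses on something with over 40 N, if the wrist force passes 120 N, or if a joint passes its speed limit or range.

## Robot

A 6-joint arm with a two-finger parallel gripper is mounted at the origin on the work surface. World frame = base frame: x ahead of the robot, y to its left, z up, the work surface at z = 0. Lengths are in m, angles in rad, forces in N, time in s.
With the tool pointing down it reaches from about 0.225 to 0.875 m from the base axis. Payload 3.4 kg.
Tool frame: the origin (TCP) lies at the very end of the fingers, on their centre line; the grasp point (between the pads) lies manip.grip_point_offset behind it (manip.grip_point_offset is the distance from the TCP to the grasp point, in m); z points along the fingers, y is the line along which they close (so a half turn about z gives the same grasp; the last joint's range is limited). The gripper opens to 85 mm and grips with 20 to 120 N. Pads are 22 mm wide; open, the fingers measure 114 mm over their backs; the gripper's body (76 mm by 85 mm) begins 54 mm behind the grasp point. The pads swing forward as they close: fully open they stand 13 mm farther back than shut.
Start: joints at [1.179, 0.276, 1.505, -0, 1.361, -0.121], TCP at [0.154, 0.554, 0.231] pointing down, gripper open.
Joint ranges: [-2.89, 2.89], [-0.75, 2.08], [0.22, 2.7], [-1.18, 4.32], [0.11, 2.71], [-2.7, 2.7]. Speed limits (rad/s): [2.57, 2.57, 3.14, 3.14, 3.14, 3.14].

## Interface

Orientations are given as a unit quaternion [w, x, y, z].
In Python, from rig import manip gives the robot as it stands.
- The arm moves only by the shell command python3 -m pendant 'ROWS' [FORCE]. ROWS is JSON, a list of rows, each an object of numbers: "jaw": the opening, from -1 (shut) to 1 (fully open); "tx", "ty", "tz": the shift along the world's x, y, z in cm; "ax", "ay", "az": the turn, a rotation vector about the world's x, y, z in degrees. In form: [{"jaw": .., "tx": .., "ty": .., "tz": .., "ax": .., "ay": .., "az": ..}, ...]. A call has 1 to 10 rows; each row is the pose to reach, as a shift and turn from the pose commanded when the call began; what a row does not reach only later rows make up. A row lasts 1/8 s, in which the tool goes at most 62.5 mm and 10.7 degrees, less where a joint would pass 70% of its speed; a pose out of reach is approached as far as the arm can. A call with a gripper value outside its range is refused whole. The fingers move at their own pace and stop on an object; FORCE is the grip in N (left out, the last holds). Time passes only in rows, so rows that repeat a pose let the fingers close. It gives the time, the measured TCP pose, the force, the opening and the grip force at its end, in the units of the state.
- manip.get_state(): the state, without advancing time (a new reading comes with each control period).
- manip.get_image(name): name is "scene" or "side" or "wrist"; returns a dict with "pixels" (400x640x3 uint8, blue, green, red), "depth" (400x640 float32, m along the optical axis (not along the pixel's ray), 0 where there is no reading), "fx", "fy", "cx", "cy" (pixels), "pose" (4x4, takes a point from camera to world coordinates). Camera axes: x right, y down, z forward; pixel columns grow to the right and rows downward; lengths in m; the calibration is good to about 2 mm. A picture is of the moment at which its call begins.
- manip.sign_off(): hands the job in; it is judged then, once.
The state is a dict: "clock": time; "qpos": joint angles; "qd": joint speeds; "effort": joint torques, N m; "position": TCP position; "ee_rot": TCP orientation; "contact_force": force on the tool from outside, world axes, zero at the start; "moment": the same for the moment, N m; "width": finger opening in m; "gripper_force": force on a finger pad.
Only numpy, scipy, OpenCV 4.12 (cv2) and the standard library are available. Lean on these libraries where they do the work, as an engineer would, in place of code of your own. Each camera call takes 0.05 s, during which the arm holds its last target. There are 200 camera calls.

## Working session

There is one attempt and no reset: what is moved stays moved. The work goes in short steps, Python scripts to look and compute and a shell command to move; the robot and the scene stay as the last step left them, time stands still between calls to the robot, and variables do not carry over. Pictures are saved under pics/ and viewed, at most 10 in all, crops included, and the job is handed in when it is done.

```bash
mkdir -p pics; ls
python3 - <<'E'
from rig import manip
import cv2,numpy as np,pickle
for n in("scene","side"):
    d=manip.get_image(n); cv2.imwrite(f"pics/{n}0.png",d["pixels"]); pickle.dump(d,open(f"{n}0.pkl","wb"))
    print(n,d["fx"],d["cx"],d["cy"],np.round(d["pose"],3).tolist())
print(manip.get_state(),manip.grip_point_offset)
E
```

```text
pics
scene 510.17758044534037 324.5182162365143 196.6830079493592 [[0.078, 0.791, -0.606, 1.657], [0.997, -0.053, 0.059, -0.064], [0.015, -0.609, -0.793, 1.491], [0.0, 0.0, 0.0, 1.0]]
side 476.5197632223622 319.08957478822623 197.38972783582113 [[0.986, -0.071, 0.149, 0.384], [-0.164, -0.525, 0.835, -1.216], [0.019, -0.848, -0.529, 0.93], [0.0, 0.0, 0.0, 1.0]]
{'clock': 0.1, 'qpos': array([ 1.17903962e+00,  2.76534522e-01,  1.50600966e+00, -2.33616021e-05,
        1.36073682e+00, -1.20989713e-01]), 'qd': array([-2.57014690e-03, -6.65745998e-04, -2.50357398e-03,  2.52210808e-03,
       -9.31632668e-04, -1.75587068e-05]), 'effort': array([ 2.59403401e-03, -4.17701411e+01, -2.46407157e+01, -7.71926352e-05,
        5.72203891e-03,  2.06810466e-05]), 'position': array([0.15361626, 0.55359597, 0.23052341]), 'ee_rot': array([-2.03011604e-04,  1.34967839e-01,  9.90849620e-01, -8.19478224e-04]), 'contact_force': array([ 0.23945153,  0.16759609, -0.5710338 ]), 'moment': array([ 0.01009134,  0.03977775, -0.0282478 ]), 'gripper_force': 0.0, 'width': 0.08562684980918224} 0.0187
```

View pics/scene0.png

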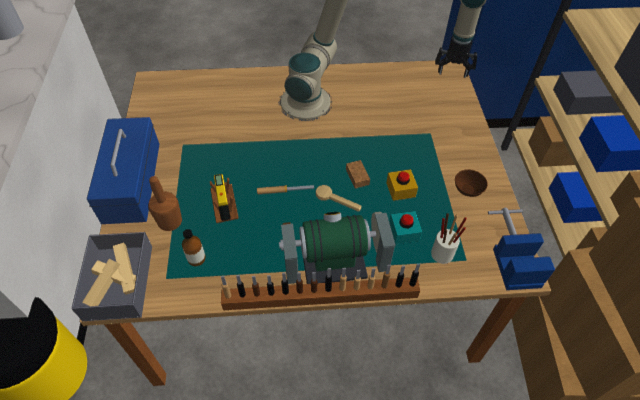

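View pics/side0.png

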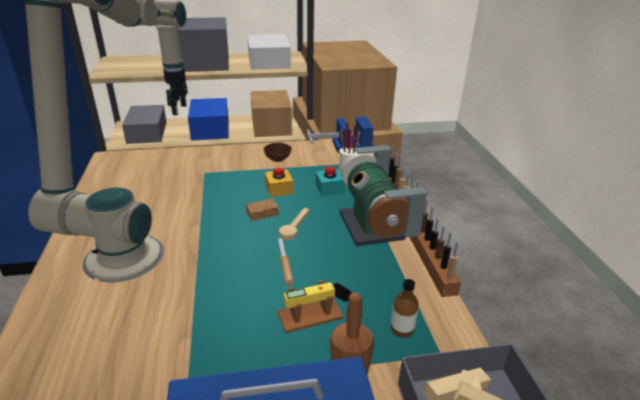

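The scene view shows the yellow stop box with its red button at (403,180), the thermometer on its rest at (222,195) with the head down towards +x, and the motor at (335,240). In the side view they are at (279,177), (312,294) and (375,200).

Possible confusions:
- **Stop button:** the yellow box at scene (403,180) or the turquoise look-alike at (407,222). I choose the yellow one.
- **Thermometer:** the yellow handle at (222,195). The chisel at (285,188) and the spoon at (337,197) are only bystanders.

```bash
cat > h.py <<'E'
import numpy as np,cv2
def ray(d,uv):
    uv=np.atleast_2d(np.asarray(uv,float)); P=np.asarray(d["pose"])
    r=np.c_[(uv[:,0]-d["cx"])/d["fx"],(uv[:,1]-d["cy"])/d["fy"],np.ones(len(uv))]@P[:3,:3].T
    return P[:3,3],r
def onplane(d,uv,z):
    o,r=ray(d,uv); return o+r*((z-o[2])/r[:,2])[:,None]
def cloud(d,m):
    v,u=np.nonzero(m&(d["depth"]>0)); o,r=ray(d,np.c_[u,v]); return o+r*d["depth"][v,u][:,None],np.c_[u,v]
def hsv(d): return cv2.cvtColor(np.ascontiguousarray(d["pixels"]),cv2.COLOR_BGR2HSV)
def box(d,u0,u1,v0,v1):
    m=np.zeros(d["depth"].shape,bool); m[v0:v1,u0:u1]=True; return m
E
python3 - <<'E'
import pickle; from h import *
for n,rb,tb in(("scene",(380,425,165,195),(205,240,170,225)),("side",(262,297,165,195),(280,340,280,308))):
    d=pickle.load(open(n+"0.pkl","rb")); H=hsv(d)
    red=((H[...,0]<8)|(H[...,0]>172))&(H[...,1]>150)&(H[...,2]>90)&box(d,*rb)
    p,uv=cloud(d,red); print(n,"red",len(p),uv.mean(0),p.mean(0),p.max(0),p.min(0)); t=p[p[:,2]>.083]; print(" top",len(t),t.mean(0) if len(t) else 0,"plane",onplane(d,uv.mean(0),.08))
    ye=(H[...,0]>20)&(H[...,0]<34)&(H[...,1]>130)&(H[...,2]>100)&box(d,*tb)
    p,uv=cloud(d,ye); print(n,"yel",len(p),p.mean(0)); t=p[p[:,2]>.08]
    if len(t)>5:
        r=cv2.minAreaRect((t[:,:2]*1000).astype(np.float32)); print(" rect",r)
d=pickle.load(open("scene0.pkl","rb"));s=pickle.load(open("side0.pkl","rb"))
f=lambda im,k:cv2.resize(im,None,fx=k,fy=k,interpolation=cv2.INTER_CUBIC)
a=f(d["pixels"][150:300,190:440],3)[:450,:750]
cv2.imwrite("pics/c1.png",a)
E
```

```text
scene red 72 [403.86111111 176.01388889] [0.51022606 0.33132671 0.088548  ] [0.52612819 0.34690946 0.09736649] [0.49054017 0.31464755 0.07759806]
 top 65 [0.50928343 0.33144318 0.0892999 ] plane [[0.50326459 0.33373595 0.08      ]]
scene yel 202 [ 0.54502983 -0.31697529  0.08926415]
 rect ((526.37060546875, -321.46148681640625), (127.08980560302734, 31.5736141204834), 9.639853477478027)
side red 56 [278.07142857 171.14285714] [0.50387918 0.31861252 0.08362228] [0.51933165 0.33803624 0.09187424] [0.48828576 0.3030117  0.07470624]
 top 37 [0.50583365 0.32160445 0.0858392 ] plane [[0.50438688 0.32513631 0.08      ]]
side yel 606 [ 0.52743645 -0.33643227  0.0823769 ]
 rect ((523.3157348632812, -329.8948059082031), (128.54397583007812, 33.925228118896484), 10.83906364440918)
```

View pics/c1.png

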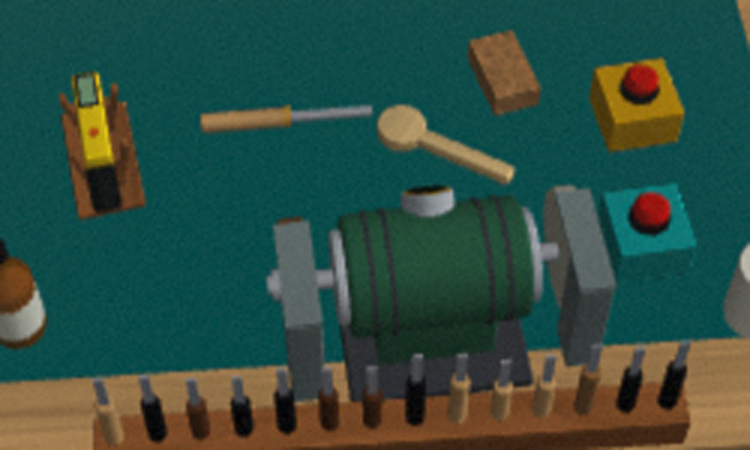

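The crop confirms the choice: yellow box with the red button at scene (403,177), and the turquoise twin next to the motor. I'll go above the button with the fingers shut.

```bash
python3 -m pendant '[{"jaw":-1,"tx":12,"ty":-8,"tz":0},{"jaw":-1,"tx":35.2,"ty":-22.6,"tz":0},{"jaw":-1,"tx":35.2,"ty":-22.6,"tz":0},{"jaw":-1,"tx":35.2,"ty":-22.6,"tz":0},{"jaw":-1,"tx":35.2,"ty":-22.6,"tz":0},{"jaw":-1,"tx":35.2,"ty":-22.6,"tz":0},{"jaw":-1,"tx":35.2,"ty":-22.6,"tz":0},{"jaw":-1,"tx":35.2,"ty":-22.6,"tz":0},{"jaw":-1,"tx":35.2,"ty":-22.6,"tz":0}]' 30
python3 - <<'E'
from rig import manip
import cv2,numpy as np,pickle
from h import *
d=manip.get_image("wrist"); cv2.imwrite("pics/w0.png",d["pixels"]); pickle.dump(d,open("w0.pkl","wb"))
print(np.round(d["pose"],3).tolist(),d["fx"],manip.get_state()["position"])
H=hsv(d); red=((H[...,0]<8)|(H[...,0]>172))&(H[...,1]>150)&(H[...,2]>90)
n,l,st,c=cv2.connectedComponentsWithStats(red.astype(np.uint8))
for i in range(1,n):
    if st[i,4]>150:
        p,_=cloud(d,l==i); print(c[i],st[i],p.mean(0),onplane(d,c[i],.084))
E
```

```text
[[0.267, 0.918, 0.293, 0.078], [0.964, -0.253, -0.084, 0.576], [-0.003, 0.304, -0.953, 0.373], [0.0, 0.0, 0.0, 1.0]] 318.22362499702234 [0.15364572 0.55367231 0.23062455]invalid input at $[0]: expected keys jaw, tx, ty, tz, ax, ay, az
```

View pics/w0.png

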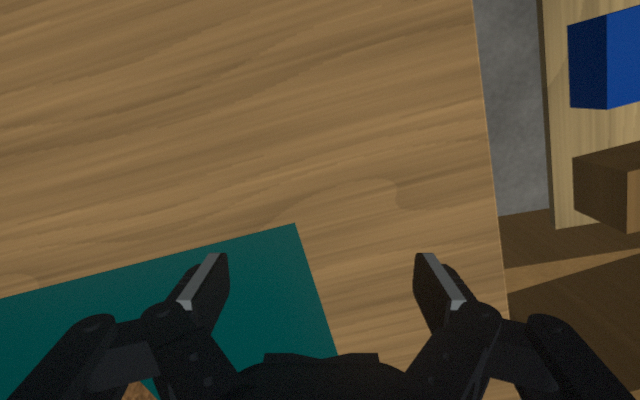

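The move was refused because every row needs all seven keys. The picture only shows the bare bench and the open fingers at (205,280) and (440,280). I'll resend it with all the keys.

```bash
cat > look.py <<'E'
from rig import manip
import sys,cv2,numpy as np,pickle
from h import *
d=manip.get_image("wrist"); cv2.imwrite(f"pics/{sys.argv[1]}.png",d["pixels"]); pickle.dump(d,open(sys.argv[1]+".pkl","wb"))
s=manip.get_state(); print(s["clock"],s["position"],s["ee_rot"],s["contact_force"])
H=hsv(d); red=((H[...,0]<8)|(H[...,0]>172))&(H[...,1]>150)&(H[...,2]>90)
n,l,st,c=cv2.connectedComponentsWithStats(red.astype(np.uint8))
for i in range(1,n):
    if st[i,4]>150:
        p,_=cloud(d,l==i); print(c[i],st[i],p.mean(0),onplane(d,c[i],.084))
E
python3 -m pendant '[{"jaw":-1,"tx":12,"ty":-8,"tz":0,"ax":0,"ay":0,"az":0},{"jaw":-1,"tx":35.2,"ty":-22.6,"tz":0,"ax":0,"ay":0,"az":0},{"jaw":-1,"tx":35.2,"ty":-22.6,"tz":0,"ax":0,"ay":0,"az":0},{"jaw":-1,"tx":35.2,"ty":-22.6,"tz":0,"ax":0,"ay":0,"az":0},{"jaw":-1,"tx":35.2,"ty":-22.6,"tz":0,"ax":0,"ay":0,"az":0},{"jaw":-1,"tx":35.2,"ty":-22.6,"tz":0,"ax":0,"ay":0,"az":0},{"jaw":-1,"tx":35.2,"ty":-22.6,"tz":0,"ax":0,"ay":0,"az":0},{"jaw":-1,"tx":35.2,"ty":-22.6,"tz":0,"ax":0,"ay":0,"az":0},{"jaw":-1,"tx":35.2,"ty":-22.6,"tz":0,"ax":0,"ay":0,"az":0}]' 30; python3 look.py w1
```

```text
clock: 1.27
position: [0.5052, 0.3281, 0.2309]
ee_rot: [-0.001, 0.135, 0.991, -0.0]
contact_force: [0.8, -0.2, 0.4]
width: -0.0003
gripper_force: 0.0
1.325 [0.50473872 0.32851725 0.23104666] [-6.86236852e-04  1.34687004e-01  9.90887955e-01 -6.69999674e-06] [0.46708192 0.132131   0.0354936 ]
[321.19173442 176.15311653] [ 299  155   45   43 1476] [0.50048609 0.33018505 0.08629801] [[0.50099326 0.33000125 0.084     ]]
```

```bash
python3 -m pendant '[{"jaw":-1,"tx":-0.2,"ty":0,"tz":-6,"ax":0,"ay":0,"az":0},{"jaw":-1,"tx":-0.2,"ty":0,"tz":-12,"ax":0,"ay":0,"az":0},{"jaw":-1,"tx":-0.2,"ty":0,"tz":-13.5,"ax":0,"ay":0,"az":0},{"jaw":-1,"tx":-0.2,"ty":0,"tz":-14.3,"ax":0,"ay":0,"az":0},{"jaw":-1,"tx":-0.2,"ty":0,"tz":-14.7,"ax":0,"ay":0,"az":0},{"jaw":-1,"tx":-0.2,"ty":0,"tz":-15,"ax":0,"ay":0,"az":0},{"jaw":-1,"tx":-0.2,"ty":0,"tz":-15.1,"ax":0,"ay":0,"az":0},{"jaw":-1,"tx":-0.2,"ty":0,"tz":-15.1,"ax":0,"ay":0,"az":0}]'
```

```text
clock: 2.33
position: [0.5046, 0.3288, 0.0813]
ee_rot: [0.001, 0.135, 0.991, 0.001]
contact_force: [-1.0, 1.9, 3.4]
width: -0.0004
gripper_force: 1.6
```

```bash
python3 -m pendant '[{"jaw":-1,"tx":0,"ty":0,"tz":-0.2,"ax":0,"ay":0,"az":0},{"jaw":-1,"tx":0,"ty":0,"tz":-0.3,"ax":0,"ay":0,"az":0},{"jaw":-1,"tx":0,"ty":0,"tz":-0.3,"ax":0,"ay":0,"az":0},{"jaw":-1,"tx":0,"ty":0,"tz":-0.3,"ax":0,"ay":0,"az":0}]'
```

```text
clock: 2.82
position: [0.5047, 0.3287, 0.079]
ee_rot: [0.001, 0.135, 0.991, 0.001]
contact_force: [-2.1, 1.2, 10.8]
width: 0.0001
gripper_force: 5.2
```

```bash
python3 -m pendant '[{"jaw":-1,"tx":0,"ty":0,"tz":6,"ax":0,"ay":0,"az":0},{"jaw":1,"tx":0,"ty":0,"tz":12,"ax":0,"ay":0,"az":0},{"jaw":1,"tx":-6,"ty":-26,"tz":32,"ax":0,"ay":0,"az":0},{"jaw":1,"tx":-6,"ty":-26,"tz":32,"ax":0,"ay":0,"az":0},{"jaw":1,"tx":-6,"ty":-26,"tz":32,"ax":0,"ay":0,"az":0},{"jaw":1,"tx":-6,"ty":-26,"tz":32,"ax":0,"ay":0,"az":0},{"jaw":1,"tx":-6,"ty":-26,"tz":32,"ax":0,"ay":0,"az":0},{"jaw":1,"tx":-6,"ty":-26,"tz":32,"ax":0,"ay":0,"az":0},{"jaw":1,"tx":-6,"ty":-26,"tz":32,"ax":0,"ay":0,"az":0},{"jaw":1,"tx":-6,"ty":-26,"tz":32,"ax":0,"ay":0,"az":0}]'; python3 look.py w2
python3 - <<'E'
import pickle; from h import *
d=pickle.load(open("scene0.pkl","rb")); print(onplane(d,(332,214),.19))
from rig import manip
e=manip.get_image("scene");H=hsv(e)
red=((H[...,0]<8)|(H[...,0]>172))&(H[...,1]>150)&(H[...,2]>90)&box(e,380,425,165,200)
p,uv=cloud(e,red);print(len(p),uv.mean(0),"before 403.9,176.0",p.max(0))
E
```

```text
clock: 4.08
position: [0.4437, 0.0689, 0.3956]
ee_rot: [-0.001, 0.135, 0.991, 0.0]
contact_force: [-0.3, -0.3, -0.4]
width: 0.0856
gripper_force: 0.0
4.125 [0.44367743 0.06906397 0.39552909] [-1.64508256e-03  1.34316406e-01  9.90937127e-01  8.80229213e-05] [1.43378702 0.50929993 0.15609469]
[502.64190193 140.45616642] [488 126  30  30 673] [0.49992234 0.32546641 0.07774099] [[0.49812028 0.32232479 0.084     ]]
[504.53137255 257.72745098] [491 246  28  24 510] [0.68587677 0.30552976 0.08622884] [[0.68742803 0.30660892 0.084     ]]
[[0.73177952 0.05043285 0.19      ]]
75 [403.50666667 177.68      ] before 403.9,176.0 [0.52311239 0.34951123 0.09072614]
```

View pics/w2.png

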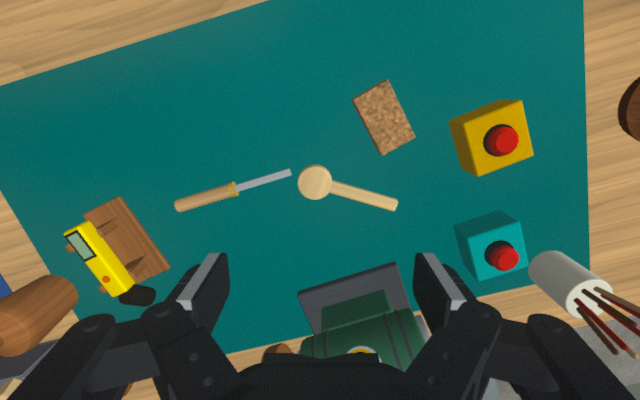

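The wrist view shows the yellow box's button at (502,140), now about 8 mm lower than the turquoise one, so it is in. The thermometer is at (105,265) with its head at (137,295). The sticker, near (360,350), is hidden by the gripper, so I'll tilt the tool to see it.

```bash
python3 -m pendant '[{"jaw":1,"tx":2,"ty":0,"tz":0,"ax":0,"ay":-10,"az":0},{"jaw":1,"tx":5,"ty":0,"tz":0,"ax":0,"ay":-20,"az":0},{"jaw":1,"tx":5,"ty":0,"tz":0,"ax":0,"ay":-25,"az":0},{"jaw":1,"tx":5,"ty":0,"tz":0,"ax":0,"ay":-25,"az":0},{"jaw":1,"tx":5,"ty":0,"tz":0,"ax":0,"ay":-25,"az":0}]'; python3 look.py w3
```

```text
clock: 4.8
position: [0.4943, 0.0687, 0.3972]
ee_rot: [0.214, 0.131, 0.968, 0.029]
contact_force: [0.2, 0.1, -0.1]
width: 0.0857
gripper_force: 0.0
4.85 [0.49461822 0.06847884 0.39728502] [0.21397497 0.13144772 0.96751084 0.02930829] [-1.16756455  0.94489968 -0.54773516]
[496.42307692   4.36324786] [483   0  29  12 234] [0.51241939 0.32362019 0.07881196] [[0.5105557  0.32070949 0.084     ]]
[473.06458333 130.41041667] [460 119  27  24 480] [0.68511396 0.30525101 0.08633296] [[0.68680614 0.3065169  0.084     ]]
```

View pics/w3.png

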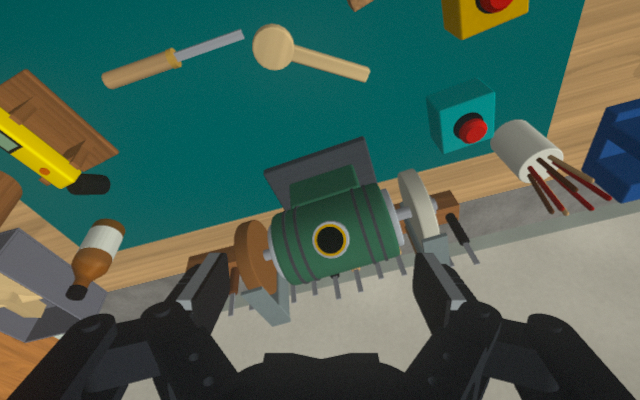

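The sticker is clearly visible at (331,238), black with a yellow rim. The thermometer's head is at (95,184).

Run:
```python
import pickle; from h import *
d=pickle.load(open("w3.pkl","rb")); H=hsv(d)
ye=((H[...,0]>18)&(H[...,0]<36)&(H[...,1]>120)&(H[...,2]>90)&box(d,305,358,212,265)).astype(np.uint8)
c=max(cv2.findContours(ye,cv2.RETR_EXTERNAL,cv2.CHAIN_APPROX_NONE)[0],key=cv2.contourArea)
e=cv2.fitEllipse(c); print("ell",e); C=onplane(d,e[0],.193)[0]; print("sticker",C)
m=np.zeros(ye.shape,np.uint8); cv2.drawContours(m,[c],-1,1,-1); m=cv2.erode(m,np.ones((5,5)))
p,_=cloud(d,m>0); n=np.linalg.svd(p-p.mean(0))[2][2]; print("disc",p.mean(0),"n",n*np.sign(n[2]))
# green barrel axis: from depth points, top band
g=(H[...,0]>55)&(H[...,0]<85)&(H[...,1]>60)&box(d,265,405,180,290)
p,_=cloud(d,g); p=p[(p[:,2]>.15)]; r=cv2.minAreaRect((p[:,:2]*1000).astype(np.float32)); print("barrel",r,len(p))
# axle direction via boss normals; barrel direction by cylinder fit
from scipy.optimize import least_squares
f=lambda q:np.hypot((p[:,0]-q[0])*np.cos(q[1])+p[:,1]*np.sin(q[1]),p[:,2]-.135)-.065
s=least_squares(f,[.75,0],loss="soft_l1",f_scale=.002); print("yaw deg",np.degrees(s.x[1]),s.x,np.abs(s.fun).mean())
# thermometer in w2, w3 yellow top
for w,b in(("w2",(60,140,220,300)),("w3",(0,85,100,190))):
    d=pickle.load(open(w+".pkl","rb")); H=hsv(d)
    y=(H[...,0]>20)&(H[...,0]<34)&(H[...,1]>130)&(H[...,2]>90)&box(d,*b)
    p,_=cloud(d,y); p=p[(p[:,2]>.083)&(p[:,2]<.1)]; print(w,len(p),p[:,2].mean(),cv2.minAreaRect((p[:,:2]*1000).astype(np.float32)))
```

```text
ell ((329.8542785644531, 239.62684631347656), (30.678049087524414, 31.372291564941406), 155.29986572265625)
sticker [0.72942326 0.04818759 0.193     ]
disc [0.72926853 0.04816432 0.19315352] n [-0.70494995 -0.04794065  0.70763498]
barrel ((770.580078125, 52.218563079833984), (107.85946655273438, 188.01553344726562), 4.661595821380615) 4959
yaw deg 4.153165765109938 [0.79111816 0.07248642] 0.0008463603554531552
w2 1120 0.08913550014311389 ((519.4624633789062, -317.0595703125), (129.2332763671875, 47.49965286254883), 10.547842025756836)
w3 1333 0.08921636376431179 ((529.2656860351562, -315.05682373046875), (110.14356231689453, 46.77994918823242), 10.823769569396973)
```

```bash
python3 -m pendant '[{"jaw":1,"tx":1,"ty":-6,"tz":0,"ax":0,"ay":8,"az":0},{"jaw":1,"tx":2,"ty":-12,"tz":0,"ax":0,"ay":16,"az":0},{"jaw":1,"tx":3,"ty":-18,"tz":0,"ax":0,"ay":25,"az":0},{"jaw":1,"tx":3.5,"ty":-39,"tz":0,"ax":0,"ay":25,"az":0},{"jaw":1,"tx":3.5,"ty":-39,"tz":0,"ax":0,"ay":25,"az":0},{"jaw":1,"tx":3.5,"ty":-39,"tz":0,"ax":0,"ay":25,"az":0},{"jaw":1,"tx":3.5,"ty":-39,"tz":0,"ax":0,"ay":25,"az":0},{"jaw":1,"tx":3.5,"ty":-39,"tz":0,"ax":0,"ay":25,"az":0}]'; python3 -m pendant '[{"jaw":1,"tx":0,"ty":0,"tz":-5,"ax":0,"ay":0,"az":10},{"jaw":1,"tx":0,"ty":0,"tz":-10,"ax":0,"ay":0,"az":20},{"jaw":1,"tx":0,"ty":0,"tz":-14,"ax":0,"ay":0,"az":26},{"jaw":1,"tx":0,"ty":0,"tz":-14,"ax":0,"ay":0,"az":26},{"jaw":1,"tx":0,"ty":0,"tz":-14,"ax":0,"ay":0,"az":26}]'; python3 look.py w4
```

```text
clock: 5.85
position: [0.5294, -0.3235, 0.3959]
ee_rot: [-0.001, 0.136, 0.991, 0.001]
contact_force: [0.2, 0.2, 0.2]
width: 0.0853
gripper_force: 0.0
clock: 6.48
position: [0.5301, -0.3214, 0.2596]
ee_rot: [0.001, -0.091, 0.996, -0.001]
contact_force: [-0.4, 0.1, 0.1]
width: 0.0852
gripper_force: 0.0
6.525 [ 0.53029584 -0.32186751  0.26013617] [ 0.00179771 -0.09135475  0.99581577 -0.00142671] [-0.31683931 -0.67838034 -0.52386116]
```

View pics/w4.png

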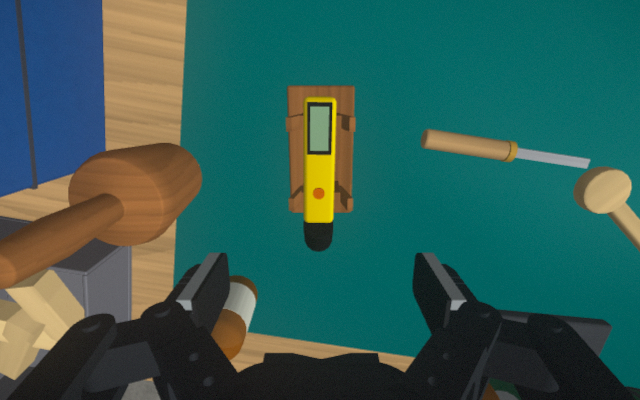

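The thermometer is aligned with the image columns: handle from (320,97) to (319,222), head at (318,235), and the rest from (289,87) to (354,212).

Run:
```python
import pickle; from h import *
d=pickle.load(open("w4.pkl","rb")); H=hsv(d)
y=((H[...,0]>20)&(H[...,0]<34)&(H[...,1]>130)&(H[...,2]>90)&box(d,295,345,85,235)).astype(np.uint8)
c=max(cv2.findContours(y,cv2.RETR_EXTERNAL,cv2.CHAIN_APPROX_NONE)[0],key=cv2.contourArea)[:,0]
P=onplane(d,c,.09); r=cv2.minAreaRect((P[:,:2]*1000).astype(np.float32)); print("handle",r)
p,_=cloud(d,y>0); p=p[p[:,2]>.086]; print("depth z",np.median(p[:,2]),cv2.minAreaRect((p[:,:2]*1000).astype(np.float32)))
b=((H[...,0]>4)&(H[...,0]<20)&(H[...,1]>80)&box(d,280,365,75,220))
p,_=cloud(d,b); q=p[(p[:,2]<.016)&(p[:,2]>.003)]; print("base",len(q),cv2.minAreaRect((q[:,:2]*1000).astype(np.float32)))
for s in(.066,.08): pass
from scipy.spatial.transform import Rotation as R
from rig import manip
w=manip.get_state()["ee_rot"]; M=R.from_quat([w[1],w[2],w[3],w[0]]).as_matrix(); print(M.round(3), "tool y deg",np.degrees(np.arctan2(M[1,1],M[0,1])))
```

```text
handle ((519.1967163085938, -324.8035888671875), (128.10032653808594, 31.87912940979004), 9.55185604095459)
depth z 0.08987321569036569 ((520.0437622070312, -325.1497802734375), (127.76428985595703, 31.4873104095459), 9.656271934509277)
base 3191 ((523.7421875, -322.5732421875), (158.04200744628906, 78.61221313476562), 10.632181167602539)
[[-0.983 -0.182  0.004]
 [-0.182  0.983 -0.003]
 [-0.003 -0.003 -1.   ]] tool y deg 100.48282519425845
```

```bash
python3 -m pendant '[{"jaw":1,"tx":0.2,"ty":-0.1,"tz":-6,"ax":0,"ay":0,"az":-0.5},{"jaw":1,"tx":0.2,"ty":-0.1,"tz":-12,"ax":0,"ay":0,"az":-0.5},{"jaw":1,"tx":0.2,"ty":-0.1,"tz":-16,"ax":0,"ay":0,"az":-0.5},{"jaw":1,"tx":0.2,"ty":-0.1,"tz":-19,"ax":0,"ay":0,"az":-0.5},{"jaw":1,"tx":0.2,"ty":-0.1,"tz":-20.3,"ax":0,"ay":0,"az":-0.5},{"jaw":1,"tx":0.2,"ty":-0.1,"tz":-20.3,"ax":0,"ay":0,"az":-0.5},{"jaw":1,"tx":0.2,"ty":-0.1,"tz":-20.3,"ax":0,"ay":0,"az":-0.5}]' 50; python3 -m pendant '[{"jaw":0.2,"tx":0,"ty":0,"tz":0,"ax":0,"ay":0,"az":0},{"jaw":-0.1,"tx":0,"ty":0,"tz":0,"ax":0,"ay":0,"az":0},{"jaw":-1,"tx":0,"ty":0,"tz":0,"ax":0,"ay":0,"az":0},{"jaw":-1,"tx":0,"ty":0,"tz":0,"ax":0,"ay":0,"az":0},{"jaw":-1,"tx":0,"ty":0,"tz":0,"ax":0,"ay":0,"az":0},{"jaw":-1,"tx":0,"ty":0,"tz":0,"ax":0,"ay":0,"az":0}]' 50
```

```text
clock: 7.4
position: [0.5322, -0.3239, 0.0563]
ee_rot: [0.001, -0.087, 0.996, -0.001]
contact_force: [-0.1, -0.7, -0.1]
width: 0.0852
gripper_force: 0.0
clock: 8.15
position: [0.5311, -0.3233, 0.0549]
ee_rot: [0.0, -0.087, 0.996, -0.0]
contact_force: [-1.7, -0.5, 6.8]
width: 0.0314
gripper_force: 50.4
```

```bash
python3 -m pendant '[{"jaw":-1,"tx":0,"ty":0,"tz":2,"ax":0,"ay":0,"az":0},{"jaw":-1,"tx":0,"ty":0,"tz":6,"ax":0,"ay":0,"az":0},{"jaw":-1,"tx":0,"ty":0,"tz":11,"ax":0,"ay":0,"az":0},{"jaw":-1,"tx":0,"ty":0,"tz":16,"ax":0,"ay":0,"az":0},{"jaw":-1,"tx":0,"ty":5,"tz":20.8,"ax":0,"ay":0,"az":-3},{"jaw":-1,"tx":0,"ty":10,"tz":20.8,"ax":0,"ay":0,"az":-6},{"jaw":-1,"tx":0,"ty":15,"tz":20.8,"ax":0,"ay":0,"az":-6},{"jaw":-1,"tx":0,"ty":20,"tz":20.8,"ax":0,"ay":0,"az":-6},{"jaw":-1,"tx":0,"ty":22,"tz":20.8,"ax":0,"ay":0,"az":-6},{"jaw":-1,"tx":0,"ty":22,"tz":20.8,"ax":0,"ay":0,"az":-6}]'; python3 -m pendant '[{"jaw":-1,"tx":0,"ty":5,"tz":0,"ax":0,"ay":0,"az":0},{"jaw":-1,"tx":0,"ty":10,"tz":0,"ax":0,"ay":0,"az":0},{"jaw":-1,"tx":0,"ty":14,"tz":0,"ax":0,"ay":0,"az":0},{"jaw":-1,"tx":0,"ty":14.2,"tz":0,"ax":0,"ay":0,"az":0},{"jaw":-1,"tx":0,"ty":14.2,"tz":0,"ax":0,"ay":0,"az":0},{"jaw":-1,"tx":0,"ty":14.2,"tz":0,"ax":0,"ay":0,"az":0}]'
cat > aim.py <<'E'
from rig import manip
import sys,pickle; from h import *
for n in("side","scene"):
    d=manip.get_image(n); pickle.dump(d,open(sys.argv[1]+n+".pkl","wb")); H=hsv(d)
    y=(H[...,0]>20)&(H[...,0]<34)&(H[...,1]>130)&(H[...,2]>90)
    p,uv=cloud(d,y); k=(p[:,2]>.2)&(p[:,2]<.33)&(abs(p[:,1]-.04)<.1)&(p[:,0]>.4)&(p[:,0]<.69); p=p[k];uv=uv[k]
    print(n,len(p),uv.min(0),uv.max(0),p.min(0),p.max(0))
    t=p[p[:,2]>np.percentile(p[:,2],95)-.008]; print(" top",len(t),np.median(t[:,2]),cv2.minAreaRect((t[:,:2]*1000).astype(np.float32)))
    A=np.c_[t[:,:2],np.ones(len(t))]; print(" slope x,y",np.linalg.lstsq(A,t[:,2],rcond=None)[0][:2])
    im=d["pixels"]; u,v=uv.mean(0).astype(int); c=im[max(0,v-50):v+50,max(0,u-60):u+90]; cv2.imwrite(f"pics/{sys.argv[1]}{n}.png",cv2.resize(c,None,fx=4,fy=4))
E
python3 aim.py a
```

```text
clock: 9.4
position: [0.5304, -0.1019, 0.2617]
ee_rot: [-0.001, -0.036, 0.999, 0.0]
contact_force: [1.2, -1.0, -2.3]
width: 0.0316
gripper_force: 50.2
clock: 10.15
position: [0.5311, 0.0374, 0.2621]
ee_rot: [-0.0, -0.034, 0.999, -0.0]
contact_force: [-0.7, -0.2, -1.6]
width: 0.0313
gripper_force: 50.6
side 371 [270 150] [314 165] [ 0.45852152 -0.01181272  0.26815289] [0.59303828 0.0547131  0.31746915]
 top 159 0.29536088743519595 ((522.6304931640625, 19.698646545410156), (127.02003479003906, 63.64628219604492), 0.7216305732727051)
 slope x,y [ 0.0244689  -0.11616487]
scene 187 [320 138] [331 160] [0.5061321  0.02615402 0.28165496] [0.59070249 0.05821095 0.30672972]
 top 147 0.29885961904262603 ((548.3375854492188, 41.156639099121094), (83.52240753173828, 31.2961483001709), 2.3633148670196533)
 slope x,y [ 0.00035284 -0.03559189]
```

View pics/aside.png

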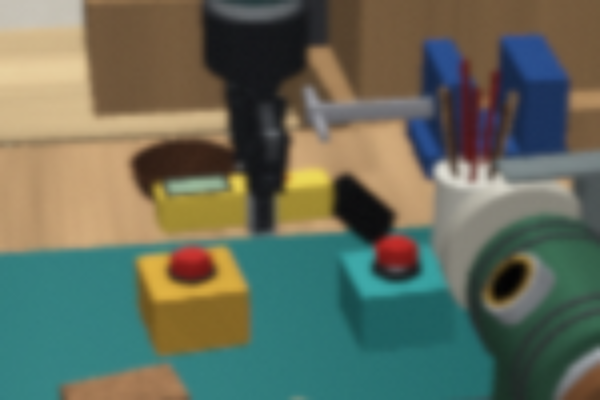

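The thermometer is held level, with its head at about (365,210) in the crop pointing down at the sticker at (510,280). I'll advance to the aim pose and hold.

```bash
python3 -m pendant '[{"jaw":-1,"tx":2,"ty":0,"tz":0.1,"ax":0,"ay":0,"az":0},{"jaw":-1,"tx":4,"ty":0,"tz":0.1,"ax":0,"ay":0,"az":0},{"jaw":-1,"tx":4.9,"ty":0,"tz":0.1,"ax":0,"ay":0,"az":0},{"jaw":-1,"tx":4.9,"ty":0,"tz":0.1,"ax":0,"ay":0,"az":0},{"jaw":-1,"tx":4.9,"ty":0,"tz":0.1,"ax":0,"ay":0,"az":0}]'; python3 aim.py b
python3 - <<'E'
# line of sight check from TCP pose, and from the side view: lens & sticker rays
from rig import manip; from h import *; from scipy.spatial.transform import Rotation as R
s=manip.get_state(); w=s["ee_rot"]; M=R.from_quat([w[1],w[2],w[3],w[0]]).as_matrix()
T=np.c_[-M[:,0],M[:,1],-M[:,2]]; o=s["position"]-T@[.0122,0,-.0045]; L=o+T@[.1054,0,-.0184]
X=T@[.7071,0,-.7071]; Z=T@[.7071,0,.7071]; v=np.array([.7293,.0482,.193])-L; print("sticker in lens",v@X,v@T[:,1],v@Z)
E
```

```text
clock: 10.88
position: [0.5791, 0.0389, 0.2632]
ee_rot: [-0.001, -0.035, 0.999, 0.0]
contact_force: [0.7, 0.4, -2.3]
width: 0.0312
gripper_force: 50.6
side 365 [286 149] [329 164] [ 0.50628042 -0.01845517  0.26827448] [0.63577842 0.05793405 0.32935267]
 top 156 0.29661142027142734 ((568.99755859375, 21.488628387451172), (72.29063415527344, 127.71595764160156), 82.44340515136719)
 slope x,y [ 0.04137661 -0.19377257]
scene 196 [322 149] [333 171] [0.55788284 0.02722082 0.28050397] [0.63971787 0.06050221 0.30790529]
 top 152 0.3002236505176654 ((598.71435546875, 42.406742095947266), (30.226593017578125, 81.83849334716797), 89.5246353149414)
 slope x,y [-0.00262151 -0.01728297]
sticker in lens 0.08043440063473445 -0.0013248154312983829 0.0005439459607632712
```

View pics/bside.png

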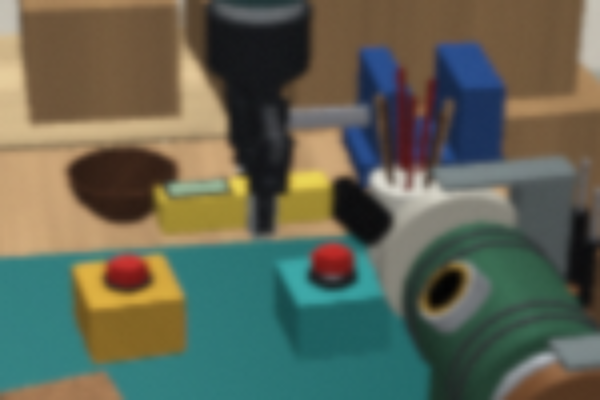

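The head now points at the sticker at crop (447,290), with a clear gap. Holding still.

```bash
python3 - <<'E'
import pickle; from h import *
d=pickle.load(open("bside.pkl","rb")); H=hsv(d); p,uv=0,0
y=(H[...,0]>18)&(H[...,0]<34)&(H[...,1]>110)&(H[...,2]>70)&box(d,345,375,150,195)
v,u=np.nonzero(y); print(len(u),u.min(),u.max(),v.min(),v.max(),onplane(d,((u.min()+u.max())/2,(v.min()+v.max())/2),.193))
E
for i in 1 2 3; do python3 -m pendant '[{"jaw":-1,"tx":0,"ty":0,"tz":0,"ax":0,"ay":0,"az":0},{"jaw":-1,"tx":0,"ty":0,"tz":0,"ax":0,"ay":0,"az":0},{"jaw":-1,"tx":0,"ty":0,"tz":0,"ax":0,"ay":0,"az":0},{"jaw":-1,"tx":0,"ty":0,"tz":0,"ax":0,"ay":0,"az":0},{"jaw":-1,"tx":0,"ty":0,"tz":0,"ax":0,"ay":0,"az":0},{"jaw":-1,"tx":0,"ty":0,"tz":0,"ax":0,"ay":0,"az":0},{"jaw":-1,"tx":0,"ty":0,"tz":0,"ax":0,"ay":0,"az":0},{"jaw":-1,"tx":0,"ty":0,"tz":0,"ax":0,"ay":0,"az":0},{"jaw":-1,"tx":0,"ty":0,"tz":0,"ax":0,"ay":0,"az":0},{"jaw":-1,"tx":0,"ty":0,"tz":0,"ax":0,"ay":0,"az":0}]' | head -2; done
```

```text
33 352 363 172 183 [[0.73141224 0.0468583  0.193     ]]
clock: 12.22
position: [0.5799, 0.0391, 0.2633]
clock: 13.48
position: [0.5798, 0.0391, 0.2633]
clock: 14.72
position: [0.5798, 0.0391, 0.2633]
```

Held for nearly 4 s, and the side view puts the sticker within 2 mm of the wrist-camera estimate. Going back to the rest.

```bash
python3 -m pendant '[{"jaw":-1,"tx":-2.5,"ty":0,"tz":0,"ax":0,"ay":0,"az":0},{"jaw":-1,"tx":-4.6,"ty":-3,"tz":0,"ax":0,"ay":0,"az":0},{"jaw":-1,"tx":-4.6,"ty":-8,"tz":0,"ax":0,"ay":0,"az":0},{"jaw":-1,"tx":-4.6,"ty":-13,"tz":0,"ax":0,"ay":0,"az":0},{"jaw":-1,"tx":-4.6,"ty":-18,"tz":0,"ax":0,"ay":0,"az":3},{"jaw":-1,"tx":-4.6,"ty":-23,"tz":0,"ax":0,"ay":0,"az":6.5},{"jaw":-1,"tx":-4.6,"ty":-28,"tz":0,"ax":0,"ay":0,"az":6.5},{"jaw":-1,"tx":-4.6,"ty":-33,"tz":0,"ax":0,"ay":0,"az":6.5},{"jaw":-1,"tx":-4.6,"ty":-36,"tz":0,"ax":0,"ay":0,"az":6.5},{"jaw":-1,"tx":-4.6,"ty":-36,"tz":0,"ax":0,"ay":0,"az":6.5}]'; python3 -m pendant '[{"jaw":-1,"tx":0,"ty":0,"tz":-5,"ax":0,"ay":0,"az":0},{"jaw":-1,"tx":0,"ty":0,"tz":-10,"ax":0,"ay":0,"az":0},{"jaw":-1,"tx":0,"ty":0,"tz":-14,"ax":0,"ay":0,"az":0},{"jaw":-1,"tx":0,"ty":0,"tz":-16,"ax":0,"ay":0,"az":0},{"jaw":-1,"tx":0,"ty":0,"tz":-17,"ax":0,"ay":0,"az":0},{"jaw":-1,"tx":0,"ty":0,"tz":-17,"ax":0,"ay":0,"az":0}]'
```

```text
clock: 15.98
position: [0.5336, -0.3235, 0.2627]
ee_rot: [-0.0, -0.09, 0.996, -0.0]
contact_force: [-0.7, 0.6, -1.8]
width: 0.0315
gripper_force: 50.7
clock: 16.73
position: [0.5339, -0.3203, 0.0933]
ee_rot: [-0.0, -0.092, 0.996, 0.0]
contact_force: [0.9, 0.3, -0.5]
width: 0.0318
gripper_force: 50.7
```

```bash
python3 -m pendant '[{"jaw":-1,"tx":0,"ty":-0.1,"tz":-1.5,"ax":0,"ay":0,"az":0},{"jaw":-1,"tx":0,"ty":-0.1,"tz":-2.8,"ax":0,"ay":0,"az":0},{"jaw":-1,"tx":0,"ty":-0.1,"tz":-3.4,"ax":0,"ay":0,"az":0},{"jaw":-1,"tx":0,"ty":-0.1,"tz":-3.7,"ax":0,"ay":0,"az":0},{"jaw":-1,"tx":0,"ty":-0.1,"tz":-3.7,"ax":0,"ay":0,"az":0},{"jaw":-1,"tx":0,"ty":-0.1,"tz":-3.7,"ax":0,"ay":0,"az":0}]'
```

```text
clock: 17.48
position: [0.5341, -0.3222, 0.0567]
ee_rot: [0.0, -0.091, 0.996, -0.0]
contact_force: [0.4, 0.6, -1.6]
width: 0.0315
gripper_force: 50.7
```

```bash
python3 -m pendant '[{"jaw":-1,"tx":0,"ty":0,"tz":-0.1,"ax":0,"ay":0,"az":0},{"jaw":-1,"tx":0,"ty":0,"tz":-0.15,"ax":0,"ay":0,"az":0},{"jaw":-1,"tx":0,"ty":0,"tz":-0.15,"ax":0,"ay":0,"az":0},{"jaw":-1,"tx":0,"ty":0,"tz":-0.15,"ax":0,"ay":0,"az":0}]'
```

```text
clock: 17.98
position: [0.5339, -0.3219, 0.0549]
ee_rot: [0.0, -0.091, 0.996, -0.0]
contact_force: [0.2, -0.3, 0.1]
width: 0.0317
gripper_force: 50.9
```

Resting contact: the weight is off the gripper. Release and retreat straight up.

```bash
python3 -m pendant '[{"jaw":-0.15,"tx":0,"ty":0,"tz":0,"ax":0,"ay":0,"az":0},{"jaw":0.1,"tx":0,"ty":0,"tz":0,"ax":0,"ay":0,"az":0},{"jaw":1,"tx":0,"ty":0,"tz":0,"ax":0,"ay":0,"az":0},{"jaw":1,"tx":0,"ty":0,"tz":0,"ax":0,"ay":0,"az":0},{"jaw":1,"tx":0,"ty":0,"tz":1,"ax":0,"ay":0,"az":0},{"jaw":1,"tx":0,"ty":0,"tz":5,"ax":0,"ay":0,"az":0},{"jaw":1,"tx":0,"ty":0,"tz":10,"ax":0,"ay":0,"az":0},{"jaw":1,"tx":0,"ty":0,"tz":16,"ax":0,"ay":0,"az":0},{"jaw":1,"tx":-0.4,"ty":0,"tz":20.5,"ax":0,"ay":0,"az":0},{"jaw":1,"tx":-0.4,"ty":0,"tz":20.5,"ax":0,"ay":0,"az":0}]'; python3 look.py w5
python3 - <<'E'
import pickle; from h import *; from rig import manip
d=pickle.load(open("w5.pkl","rb")); H=hsv(d)
y=((H[...,0]>20)&(H[...,0]<34)&(H[...,1]>130)&(H[...,2]>90)&box(d,295,345,85,235)).astype(np.uint8)
p,_=cloud(d,y>0); p=p[p[:,2]>.08]; r=cv2.minAreaRect((p[:,:2]*1000).astype(np.float32)); print("handle z",np.median(p[:,2]),r)
A=np.c_[p[:,:2],np.ones(len(p))]; print("slopes",np.linalg.lstsq(A,p[:,2],rcond=None)[0][:2])
b=((H[...,0]>4)&(H[...,0]<20)&(H[...,1]>80)&box(d,280,365,75,220)); q,_=cloud(d,b); q=q[(q[:,2]<.016)&(q[:,2]>.003)]; print("base",cv2.minAreaRect((q[:,:2]*1000).astype(np.float32)))
e=manip.get_image("scene");H=hsv(e); red=((H[...,0]<8)|(H[...,0]>172))&(H[...,1]>150)&(H[...,2]>90)&box(e,380,425,165,200)
p,uv=cloud(e,red);print("red",len(p),uv.mean(0),p.max(0))
E
```

```text
clock: 19.23
position: [0.5315, -0.3233, 0.2656]
ee_rot: [0.004, -0.091, 0.996, -0.004]
contact_force: [0.1, 0.4, -0.0]
width: 0.0857
gripper_force: 0.0
19.275 [ 0.53046097 -0.32242203  0.26268095] [ 0.00194114 -0.09133613  0.99581669 -0.00175057] [-0.14800227 -0.58270082 -0.17479394]
handle z 0.08984897580020595 ((522.9898681640625, -323.29827880859375), (128.2758331298828, 31.75520896911621), 10.398022651672363)
slopes [ 0.01102901 -0.01198307]
base ((523.0325317382812, -322.7147521972656), (156.9796600341797, 78.55364227294922), 10.639375686645508)
red 75 [403.52 177.68] [0.52665974 0.35054808 0.09183117]
```

View pics/w5.png

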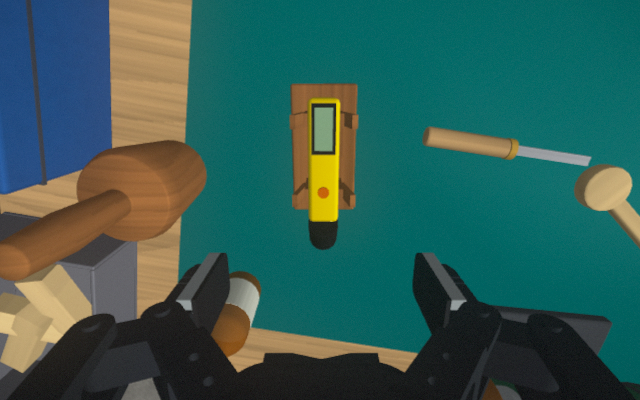

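The thermometer lies centred and level on its rest, with the handle at (324,160) and the head at (322,235). The button's image position matches the pressed reading, and the gripper is clear. Handing in.

```bash
python3 -c "from rig import manip; print(manip.sign_off())"
```

```text
the job is handed in; nothing more can be done
None
```

The job is handed in at about 19 s: stop button pushed in, thermometer held about 8 cm square off the sticker for nearly 4 s, then laid back centred and level on its rest, no bystanders handled; the judge's result was not shown.

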